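# Find the high spot of a knocked sewing-machine handwheel

### The arm

A 6-joint arm with a two-finger parallel gripper is mounted at the origin on the work surface. World frame = base frame: x ahead of the robot, y to its left, z up, the work surface at z = 0. Lengths are in mm, angles in rad, forces in N, time in s.
With the tool pointing down it reaches from about 250 to 775 mm from the base axis. Payload 8.9 kg.
Tool frame: the origin (TCP) lies at the centre of the arm's flange, where the gripper is bolted on; the fingertips stand 173 mm ahead of it and the grasp point (between the pads) lies manip.grip_depth ahead of it (manip.grip_depth is the distance from the TCP to the grasp point, in mm); z points along the fingers, y is the direction in which the jaws open and shut (so a half turn about z gives the same grasp; the last joint's range is limited). The gripper opens to 85 mm and grips with 20 to 120 N. Pads are 22 mm wide; open, the fingers measure 114 mm over their backs; the gripper's body (76 mm by 85 mm) begins 54 mm behind the grasp point. The pads swing forward as they close: fully open they stand 13 mm farther back than shut.
Start: joints at [1.012, 0.291, -0.153, 1.127, 0, 1.431], TCP at [213.973, 479.416, 404.705] pointing down, gripper open.
Joint ranges: [-2.52, 2.52], [-0.91, 1.74], [-1.3, 1.37], [-1.96, 2.02], [-1.52, 1.47], [-3.14, 3.14]. Speed limits (rad/s): [2.22, 2.22, 2.79, 3.14, 3.14, 3.14].

### API

Orientations are given as a unit quaternion [w, x, y, z].
In Python, from workcell import sensors, imaging, manip gives the robot as it stands.
- The arm moves only by the tool drive_tool, never from a script. Its argument "steps" is a list that holds one entry, the list of rows, each a list of 4 numbers: the shift along the world's x, y, z in mm, then the turn about the world's z in degrees. A call has 1 to 5 rows; each row is the pose to reach, as a shift and turn from the pose commanded when the call began; what a row does not reach only later rows make up. A row lasts 1/8 s, in which the tool goes at most 62.5 mm and 10.7 degrees, less where a joint would pass 70% of its speed; a pose out of reach is approached as far as the arm can. A call with a gripper value outside its range is refused whole. "claw" is the gripper's target within -1 to 1 (fully open at 1, half-way at 0, shut at -1), set as the call begins (left out, the last holds). The fingers move at their own pace and stop on an object; "squeeze" is the grip in N (left out, the last holds). Time passes only in rows, so rows that repeat a pose let the fingers close. It gives the time, the measured TCP pose, the force and the opening at its end, in the units of the state.
- sensors.get_obs(): the state, without advancing time (a new reading comes with each control period).
- imaging.grab_frame(name): name is "side" or "top"; returns the picture (400x640x3 uint8, red, green, blue); there is no depth.
- imaging.get_calibration(name): a dict with "fx", "fy", "cx", "cy" (pixels), "dist" ([k1, k2, p1, p2, k3] as OpenCV has them; the pictures are not rectified), "position" and "attitude" of the camera in the world. Camera axes: x right, y down, z forward; pixel columns grow to the right and rows downward; lengths in mm; the calibration is good to about 2 mm. A picture is of the moment at which its call begins. get_calibration takes no time and is no camera call.
- manip.close_job(): hands the job in, once; it reports no verdict.
Trained networks look in the newest picture that a camera, given by its name, has taken for a name from the list of things; names that differ only in an ending like _2 or _b are one class to them, and where a whole thing is asked for, a point or a joint stands for the part that bears it (a point fixed in the world has none). Each returns a list of dicts, best first, with "p" (0 to 1); they miss things now and then, are a little off and sometimes report something else, mostly with a low value. They report only what shows in the picture. A call takes as long as a camera call.
- imaging.recognise(camera, label): "extent" ([centre column, centre row, width, height] in pixels, round what is visible of it).
- imaging.silhouettes(camera, label): "pixels" (400x640 bool, what is visible of it) and "extent" ([centre column, centre row, width, height] in pixels, round what is visible of it).
- imaging.landmark_of(camera, label): "centre" ([column, row] in pixels: a listed point, or the origin of a listed thing).
The state is a dict: "time_s": time; "joint_pos": joint angles; "qd": joint speeds; "joint_torque": joint torques, N m; "position": TCP position; "eef_rot": TCP orientation; "ft_force": force on the tool from outside, world axes, zero at the start; "ft_torque": the same for the moment, N m; "finger_gap": finger opening in mm.
Only numpy, scipy, OpenCV 4.12 (cv2) and the standard library are available. Lean on these libraries where they do the work, as an engineer would, in place of code of your own. Each camera call takes 0.05 s, during which the arm holds its last target. There are 200 camera calls.

### The job

The sewing machine's handwheel on the truing stand has been knocked out of round: find where its rim stands out farthest. Slide the dial gauge along its rail by the knob until the plunger bears on the rim and the needle has gone about half a turn round, then crank the wheel through at least one full turn with the plunger on the rim, watching the needle. Finally bring the highest spot of the rim under the plunger, let go and leave everything standing so; never drive the gauge to the end of its stroke, and do not disturb the other things on the table.

Things in the scene. Friction and masses are not known exactly. Their poses are not given: they have to be found in the camera images.
- stand: The truing stand: a grey iron plate 150 x 460 x 14 mm, fixed to the table. Origin on the table, under the plate, 10 mm from its middle. Along its y axis lies the gauge's rail; on the -y side stands the vertical spindle with the handwheel.
- axis (a point): Point on the wheel's vertical axis, 71 mm above the table: the height of the rim's middle and of the plunger. It lies 130 mm from the stand's origin towards the stand's -y.
- hub (a point): Top of the hub nut, on the wheel's axis, 97 mm above the table. The wheel lies flat: aluminium rim of nominal radius 90 mm, 62 to 80 mm above the table, grey web with its top at 84 mm. The rim is bent outwards by about 3 mm in one place, less in another, over some 30 degrees either side of each; where, only the gauge can tell.
- wheel (a joint): Angle of the handwheel in rad, growing anticlockwise seen from above; at 0 the crank lies along the stand's +x from the axis. At the start it lies between -0.5 and 0.5. It turns endlessly either way, against a drag of about 0.09 N m (1.5 N at the crank), and stays where it is left.
- crank_mid (a point): Middle of the black crank handle that stands upright on the wheel, 62 mm from the axis: round, 20 mm across, 47 mm long (88 to 135 mm above the table). It spins freely on its own pin, so it can be held without turning the hand.
- knob (a point): Middle of the gauge carriage's black upright knob, 25 mm across, 68 to 102 mm above the table, 86 mm behind the dial's middle. The carriage slides along the rail against 5 N of friction and stays where left; towards the stand's -y brings the plunger to the rim. The free plunger's tip middle is 157 mm from the knob; at the start 10 to 25 mm of air lie between tip and a 90 mm radius rim.
- dial (a point): Middle of the gauge's dial, which faces up (83 mm above the table): a round white face 75 mm across in a steel bezel 82 mm across, black needle 29 mm long, marks every half millimetre, the broad zero mark on the side away from the wheel.
- needle (a joint): Angle of the gauge's needle in rad, 0 at the zero mark, growing clockwise seen from above as the plunger is pressed in. One turn (6.283 rad) is 10 mm of plunger stroke, which is all that it has.
- plunger: The gauge's sprung plunger, level, along the stand's y axis, pointing at the wheel's axis. Origin at the middle of its ball tip, 8 mm across. It takes about 1 N to start and 2.5 N at the end of its 10 mm stroke.
- thread_cone: A cone of tan thread, 72 mm across the foot, 120 mm high, loose, bystander. Origin at its foot.
- screwdriver: A screwdriver 180 mm long, lying loose, bystander.
- pin_jar: A closed glass jar 54 mm across, 60 mm high, loose, bystander. Origin at its foot.
- clamp_block: A steel clamp block 60 x 35 x 30 mm with two screws on top, loose, bystander. Origin under its middle.

How it is judged:
By the outcome, as a careful person would: the job done as asked, in the order asked, and still so for the second after the job is handed in, with the robot touching nothing.
It also fails if it takes over 72 s, if anything falls off the work surface, if the arm or the gripper's body presses on something with over 40 N, if the wrist force passes 120 N, or if a joint passes its speed limit or range.

## Working session

There is one attempt and no reset: what is moved stays moved. The work goes in short steps, Python scripts to look and compute and a tool call to move; the robot and the scene stay as the last step left them, time stands still between calls to the robot, and variables do not carry over. Pictures are saved under pics/ and viewed, about 8 in all and at most 12, crops included, and the job is handed in when it is done.

Besides the shell and the picture viewer there is one more tool, called after "Request:" as name(argument=value, ...), one argument or row to a line, values as JSON. drive_tool: Moves the arm, as the interface text tells. Its arguments: {"type":"object","properties":{"steps":{"type":"array","items":{"type":"array","items":{"type":"array","items":{"type":"number"}}}},"claw":{"type":"number"},"squeeze":{"type":"number"}},"required":["steps"]}

```bash
mkdir -p pics
cat > h.py <<'E'
import numpy as np, cv2
from workcell import sensors, imaging, manip
from scipy.spatial.transform import Rotation as R
def cam(n):
    c=imaging.get_calibration(n);K=np.array([[c['fx'],0,c['cx']],[0,c['fy'],c['cy']],[0,0,1.]])
    q=np.array(c['attitude'],float)
    M=q if q.shape==(3,3) else R.from_quat(q[[1,2,3,0]]).as_matrix()
    return K,np.array(c['dist'],float),np.array(c['position'],float),M
def ray(n,px):
    K,d,p,M=cam(n);u=cv2.undistortPoints(np.array([[px]],float),K,d)[0,0]
    return p,M@np.array([u[0],u[1],1.])
def atz(n,px,z):
    p,v=ray(n,px);return p+v*(z-p[2])/v[2]
def proj(n,X):
    K,d,p,M=cam(n);return cv2.projectPoints((np.atleast_2d(X)-p)@M,np.zeros(3),np.zeros(3),K,d)[0][:,0]
def tri(a,b):
    (p,u),(q,v)=ray('top',a),ray('side',b);u=u/np.linalg.norm(u);v=v/np.linalg.norm(v)
    s=np.linalg.lstsq(np.c_[u,-v],q-p,rcond=None)[0];A=p+s[0]*u;B=q+s[1]*v
    return (A+B)/2,np.linalg.norm(A-B)
def save(n,f,box=None,s=1):
    im=imaging.grab_frame(n)
    if box: im=im[box[1]:box[3],box[0]:box[2]]
    cv2.imwrite('pics/'+f,cv2.resize(im,None,fx=s,fy=s,interpolation=cv2.INTER_CUBIC)[:,:,::-1])
E
python3 - <<'E'
from h import *
np.set_printoptions(precision=1,suppress=True)
o=sensors.get_obs();print(o['time_s'],o['position'],o['eef_rot'],o['finger_gap'],manip.grip_depth)
save('top','t0.png');save('side','s0.png')
for n in('top','side'):
    print(n,cam(n)[2],cam(n)[3][:,2])
L={}
for l in 'stand axis hub crank_mid knob dial plunger thread_cone screwdriver pin_jar clamp_block'.split():
    r={}
    for n in('top','side'):
        k=imaging.landmark_of(n,l); r[n]=k[0] if k else None
    print(l,[(np.array(v['centre']),round(v['p'],2)) if v else None for v in r.values()], *(tri(r['top']['centre'],r['side']['centre']) if all(r.values()) else ()))
E
```

```text
0.0 [213.9 479.3 404.1] [-0.   0.2  1.  -0. ] 85.4410880766711 154.70000000000002
top [ 328.1   13.4 1219.4] [ 0.2  0.  -1. ]
side [ -43.9 -501.7  775.2] [ 0.5  0.5 -0.7]
stand [(array([325.2, 184.6]), 0.83), (array([333.8, 209.2]), 0.63)] [561.3   0.6  -7.7] 10.970416693516555
axis [(array([375.3, 174.5]), 0.83), (array([374.6, 210.3]), 0.74)] [ 576.4 -128.2   63.3] 4.753678084451508
hub [(array([377.5, 173.9]), 0.93), (array([374.7, 200.8]), 0.75)] [ 569.2 -128.7  104.5] 4.319527065861165
crank_mid [None, (array([377.7, 182.2]), 0.67)]
knob [(array([268.6, 183.3]), 0.8), (array([301.9, 170.9]), 0.74)] [557. 140.  65.] 5.712868005706555
dial [(array([302.4, 183.1]), 0.63), (array([321.4, 180.3]), 0.68)] [553.9  54.2  78.8] 3.4634174112222356
plunger [None, None]
thread_cone [(array([461.4, 256.8]), 0.71), (array([397., 327.]), 0.73)] [ 366.  -355.8    9.9] 11.070004559392856
screwdriver [None, (array([452.8, 265.4]), 0.98)]
pin_jar [(array([186.5, 264.2]), 0.58), (array([204.3, 186.7]), 0.86)] [347.8 364.    3.4] 5.273149939319293
clamp_block [(array([188.1, 173.5]), 0.71), (array([260.6, 155. ]), 0.6)] [592.9 376.7 -11.5] 11.170572435496878
```

View pics/t0.png

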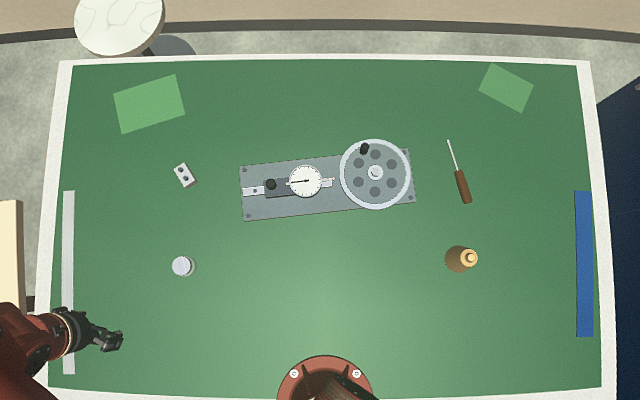

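View pics/s0.png

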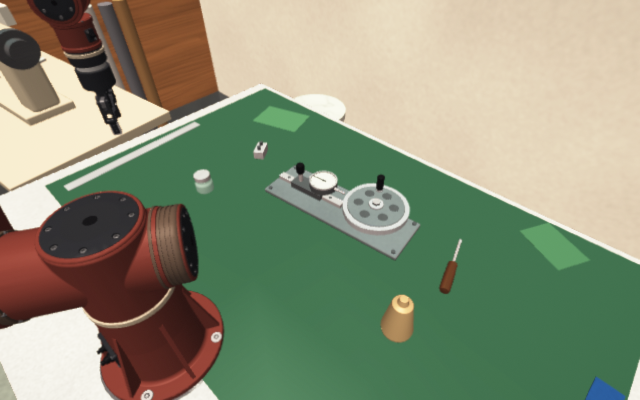

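Top view: the wheel is at (375,173), the crank at (364,148), the dial at (306,181) with its needle at zero (pointing left), and the knob at (270,184). In the side view the crank is at (380,182) and the knob at (300,170). Next I fit the whole stand's pose to both views.

```bash
cat > fit.py <<'E'
from h import *
from scipy.optimize import least_squares
np.set_printoptions(precision=2,suppress=True)
obs=[]
for n in('top','side'):
    imaging.grab_frame(n)
    for l in('stand','axis','hub','knob','dial','crank_mid'):
        k=imaging.landmark_of(n,l)
        if k and k[0]['p']>.4: obs.append((n,l,np.array(k[0]['centre'])))
    for l in ('wheel','knob','crank_mid','dial'):
        s=imaging.silhouettes(n,l)
        if s: print(n,l,'sil',round(s[0]['p'],2),np.array(s[0]['extent']),s[0]['pixels'].sum())
def pts(p):
    x,y,a,g,w=p;c,s=np.cos(a),np.sin(a);ex=np.array([c,s]);ey=np.array([-s,c]);o=np.array([x,y])
    ax=o-130*ey
    kn=ax+ey*(90+g+157)
    cr=ax+62*(np.cos(w)*ex+np.sin(w)*ey)
    f=lambda v,z:np.r_[v,z]
    return dict(stand=f(o,0),axis=f(ax,71),hub=f(ax,97),knob=f(kn,85),dial=f(kn-86*ey,83),crank_mid=f(cr,111.5))
def res(p):
    d={'top':np.array(p[5:7]),'side':np.array(p[7:9])};P=pts(p[:5])
    r=[(proj(n,P[l])[0]+d[n]-c) for n,l,c in obs]
    return np.r_[np.ravel(r),np.array(p[5:])/1.0]
s=least_squares(res,[570,0,0.07,17,0,0,0,0,0],loss='soft_l1',x_scale=[10,10,.1,10,.1,1,1,1,1])
print(s.x);
for k,v in pts(s.x[:5]).items(): print(k,v)
r=res(s.x)
for (n,l,c),e in zip(obs,r.reshape(-1,2)): print(n,l,c,e)
o=sensors.get_obs();print(R.from_quat(np.array(o['eef_rot'])[[1,2,3,0]]).as_matrix())
E
python3 fit.py
```

```text
top wheel sil 0.21 [185.2 267.6  25.9  20.7] 420
top knob sil 0.78 [293.2 180.2  63.9  34.3] 1416
top crank_mid sil 0.58 [363.2 148.9  10.2  11.2] 83
top dial sil 0.59 [298.4 182.3  74.9  28. ] 1412
side wheel sil 0.61 [377.1 206.7  68.1  56.3] 2856
side knob sil 0.58 [313.8 183.4  47.1  35.1] 1026
side crank_mid sil 0.55 [206.2 179.8  20.3  21.2] 374
side dial sil 0.91 [313.3 183.   49.   43.6] 1004
[561.64   3.84   0.12  18.29   1.41  -0.09  -0.49  -0.19   0.78]
stand [561.64   3.84   0.  ]
axis [ 577.67 -125.17   71.  ]
hub [ 577.67 -125.17   97.  ]
knob [544.95 138.09  85.  ]
dial [555.56  52.75  83.  ]
crank_mid [580.04 -63.21 111.5 ]
top stand [323.  184.8] [-0.39  0.18]
top axis [373.8 171.3] [-0.09  2.24]
top hub [375.5 169.9] [-0.58  1.42]
top knob [269.1 184.9] [-0.05  0.23]
top dial [303.2 182.1] [ 0.09 -0.98]
top crank_mid [269.5 185.4] [ 80.85 -16.36]
side stand [332.8 208.2] [ 1.93 -0.95]
side axis [374.4 209.3] [ 0.53 -1.17]
side hub [375.5 202.8] [ 0.38 -1.59]
side knob [300.9 168.9] [-2.78 -0.13]
side dial [320.9 178.6] [0.46 1.42]
side crank_mid [378.1 179.3] [-19.52   7.06]
[[-0.91  0.41 -0.  ]
 [ 0.41  0.91  0.  ]
 [ 0.    0.   -1.  ]]
```

```bash
cat > dark.py <<'E'
from h import *
np.set_printoptions(precision=2,suppress=True)
B={}
for n,boxes in(('top',dict(knob=(262,176,279,193),crank=(354,140,374,158))),('side',dict(knob=(291,160,309,178),crank=(371,171,390,192)))):
    im=imaging.grab_frame(n).astype(float)
    for k,(a,b,c,d) in boxes.items():
        g=(im[b:d,a:c].max(2)<55).astype(np.uint8)
        m,lab,st,ce=cv2.connectedComponentsWithStats(g)
        i=1+np.argmax(st[1:,4]);print(n,k,st[i]+[a,b,0,0,0],ce[i]+[a,b]);B[n,k]=ce[i]+[a,b]
    # wheel: rim bright pixels; dial white pixels
    for k,(a,b,c,d) in dict(top=dict(dial=(285,160,327,203)),side=dict(dial=(303,165,343,197)))[n].items():
        g=(im[b:d,a:c].min(2)>200).astype(np.uint8)
        m,lab,st,ce=cv2.connectedComponentsWithStats(g);i=1+np.argmax(st[1:,4])
        ct=max(cv2.findContours((lab==i).astype(np.uint8),0,1)[0],key=len)
        e=cv2.fitEllipse(cv2.convexHull(ct));print(n,k,np.array(e[0])+[a,b],e[1]);B[n,k]=np.array(e[0])+[a,b]
for k in('knob','crank','dial'): print(k,*tri(B['top',k],B['side',k]))
for k,z in(('knob',85),('crank',111),('dial',83)):print(k,[atz(n,B[n,k],z) for n in('top','side')])
for n,b in(('top',(330,125,420,220)),('side',(335,165,420,245))):
    im=imaging.grab_frame(n)[b[1]:b[3],b[0]:b[2]]
    cv2.imwrite(f'pics/w_{n}.png',cv2.resize(im,None,fx=6,fy=6,interpolation=cv2.INTER_CUBIC)[:,:,::-1])
E
python3 dark.py
python3 - <<'E'
import cv2,numpy as np
a=cv2.imread('pics/w_top.png')[:,:];b=cv2.imread('pics/w_side.png')
h=max(a.shape[0],b.shape[0]);p=lambda i:cv2.copyMakeBorder(i,0,h-i.shape[0],0,0,0)
cv2.imwrite('pics/w.png',cv2.resize(np.hstack([p(a),p(b)]),None,fx=.7,fy=.7))
E
```

```text
top knob [269 183   7   7  14] [272.57 187.14]
top crank [360 144   7  10  29] [362.38 149.72]
top dial [306.31 180.44] (29.512882232666016, 40.664432525634766)
side knob [296 163   8  11  78] [299.74 167.94]
side crank [377 175   8  15  94] [379.99 181.81]
side dial [323.11 180.28] (15.876741409301758, 25.78760528564453)
knob [540.26 128.04  93.21] 1.7780727701492747
crank [631.86 -94.71 110.12] 3.4376590315152233
dial [557.62  46.48  81.72] 3.058408417916906
knob [array([541.1 , 129.44,  85.  ]), array([548.05, 135.13,  85.  ])]
crank [array([630.36, -93.38, 111.  ]), array([632.55, -96.2 , 111.  ])]
dial [array([558.55,  45.45,  83.  ]), array([555.19,  46.3 ,  83.  ])]
```

View pics/w.png

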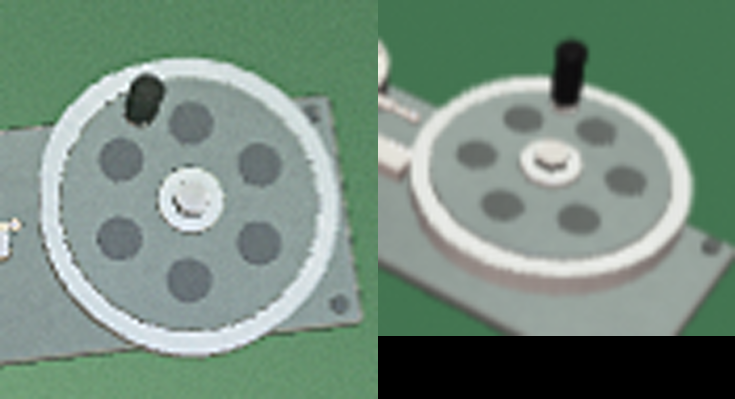

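Top crop: the hub is at (375.5,172.4), the crank middle at (364.5,148.6) and the rim centre at (375.4,174.2). Side crop: the hub is at (376.0,202.6), the crank at (380.5,182.4) and the rim centre at (376.4,206.9).

```bash
cat > fit2.py <<'E'
from h import *
from scipy.optimize import least_squares
np.set_printoptions(precision=2,suppress=True)
import re
src=open('fit.py').read();exec(src[src.index('def pts'):src.index('def res')])
im=imaging.grab_frame('top').astype(int)[172:196,262:284];g=(im.max(2)<80).astype(np.uint8)
m,l,st,ce=cv2.connectedComponentsWithStats(g);i=1+np.argmax(st[1:,4]);kt=ce[i]+[262,172];print('knobtop',kt,st[i])
obs=[('top','hub',(375.5,172.4)),('side','hub',(376,202.6)),('top','rim',(375.4,174.2)),('side','rim',(376.4,206.9)),('top','crank_mid',(364.5,148.6)),('side','crank_mid',(380.5,182.4)),
('top','dial',(306.3,180.4)),('side','dial',(323.1,180.3)),('top','knob',kt),('side','knob',(299.9,168.2))]
def res(p):
    P=pts(p[:5]);P['rim']=P['axis']+[0,0,9];d={'top':p[5:7],'side':p[7:9]}
    return np.r_[np.ravel([proj(n,P[l])[0]+d[n]-c for n,l,c in obs]),np.array(p[5:9])]
s=least_squares(res,[570,0,0.1,17,0.3,0,0,0,0],loss='soft_l1',x_scale=[10,10,.1,10,.1,1,1,1,1])
print(s.x);P=pts(s.x[:5])
for k,v in P.items(): print(k,v)
for (n,l,c),e in zip(obs,res(s.x).reshape(-1,2)): print(n,l,e)
for k in('hub','rim','crank_mid','dial','knob'):
    a=[c for n,l,c in obs if l==k];print(k,*tri(*a))
E
python3 fit2.py
```

```text
knobtop [270.68 183.92] [ 4  7 11 11 96]
[562.1    1.25   0.1   15.38   0.37  -0.18  -0.33  -0.13   0.42]
stand [562.1    1.25   0.  ]
axis [ 575.46 -128.06   71.  ]
hub [ 575.46 -128.06   97.  ]
knob [548.5  132.93  85.  ]
dial [557.34  47.39  83.  ]
crank_mid [630.55 -99.61 111.5 ]
top hub [ 0.52 -0.05]
side hub [ 0.33 -0.82]
top rim [-0.19 -0.39]
side rim [-0.7  -0.57]
top crank_mid [0.24 0.68]
side crank_mid [-0.04  0.58]
top dial [-0.94  0.18]
side dial [ 0.1  -0.12]
top knob [ 0.38 -0.02]
side knob [0.34 0.39]
hub [ 577.21 -126.75   90.46] 1.114335948061595
rim [ 576.57 -129.     75.94] 1.0749173207787301
crank_mid [633.12 -98.37 109.91] 1.1691985604616442
dial [557.71  46.53  81.56] 3.1468621091980014
knob [549.12 134.82  83.64] 1.1270976276382934
```

Request:
drive_tool(
  steps=[
    [[335,-345,-50,-60],[335,-345,-50,-60],[335,-345,-50,-60],[335,-345,-50,-60],[335,-345,-50,-60]],
  ],
  claw=0.1,
  squeeze=40,
)

```text
time_s: 3.18
position: [431.7, 254.8, 372.4]
eef_rot: [0.0, 0.63, 0.776, 0.0]
ft_force: [0.3, 0.7, 0.8]
finger_gap: 46.9
```

Request:
drive_tool(
  steps=[
    [[117,-121,-72,-6],[117,-121,-72,-6],[117,-121,-72,-6],[117,-121,-72,-6],[117,-121,-72,-6]],
  ],
)

```text
time_s: 3.8
position: [547.3, 135.5, 300.3]
eef_rot: [-0.0, 0.668, 0.744, -0.0]
ft_force: [-0.7, -0.3, -0.4]
finger_gap: 46.9
```

Run:
```python
from h import *
o=sensors.get_obs();print(o['position'],o['ft_force'])
a=imaging.grab_frame('top')[120:240,220:420];b=imaging.grab_frame('side')[100:240,220:420]
f=lambda i:cv2.resize(i,None,fx=3,fy=3,interpolation=cv2.INTER_CUBIC)[:,:,::-1]
c=f(np.vstack([a,b]));cv2.imwrite('pics/k1.png',cv2.resize(np.hstack([f(a),np.zeros((360,1,3),np.uint8)])if 0 else c,None,fx=.76,fy=.76))
```

```text
[547.25271182 135.48263949 300.32096931] [-0.67105039 -0.2570958  -0.42776038]
```

View pics/k1.png

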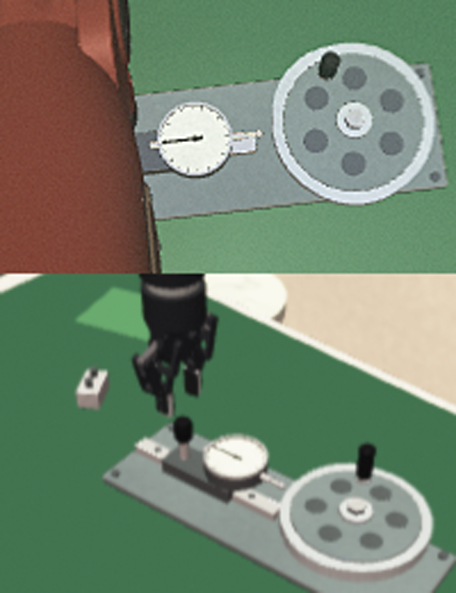

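The fingers straddle the knob (side crop (183,430)), and both the dial and the wheel stay visible. Descend and grip.

Request:
drive_tool(
  steps=[
    [[1,-1,-25,0],[1,-1,-50,0],[1,-1,-50,0]],
  ],
)

```text
time_s: 4.28
position: [547.2, 135.4, 249.7]
eef_rot: [-0.001, 0.667, 0.745, -0.001]
ft_force: [-0.1, -0.0, 0.8]
finger_gap: 47.0
```

Request:
drive_tool(
  steps=[
    [[0,0,0,0],[0,0,0,0],[0,0,0,0],[0,0,0,0]],
  ],
  claw=-1,
)

```text
time_s: 4.78
position: [549.4, 134.9, 252.0]
eef_rot: [0.001, 0.667, 0.745, 0.002]
ft_force: [1.8, 2.8, 6.9]
finger_gap: 22.2
```

Request:
drive_tool(
  steps=[
    [[0,0,0,0],[0,0,0,0],[0,0,-6,0],[0,0,-6,0]],
  ],
  claw=0.1,
)

```text
time_s: 5.28
position: [548.1, 134.3, 243.6]
eef_rot: [-0.0, 0.668, 0.744, -0.001]
ft_force: [-0.0, -0.4, -0.0]
finger_gap: 47.3
```

Request:
drive_tool(
  steps=[
    [[0,0,0,0],[0,0,0,0],[0,0,0,0],[0,0,0,0]],
  ],
  claw=-1,
)

```text
time_s: 5.78
position: [549.5, 134.5, 244.7]
eef_rot: [0.001, 0.668, 0.744, 0.001]
ft_force: [5.5, 1.1, -4.6]
finger_gap: 23.1
```

Run:
```python
from h import *
a=imaging.grab_frame('top')[140:220,270:400];b=imaging.grab_frame('side')[130:230,260:390]
c=np.vstack([a,b]);cv2.imwrite('pics/k2.png',cv2.resize(c,None,fx=3.3,fy=3.3,interpolation=cv2.INTER_CUBIC)[:,:,::-1])
```

```text
(no output)
```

View pics/k2.png

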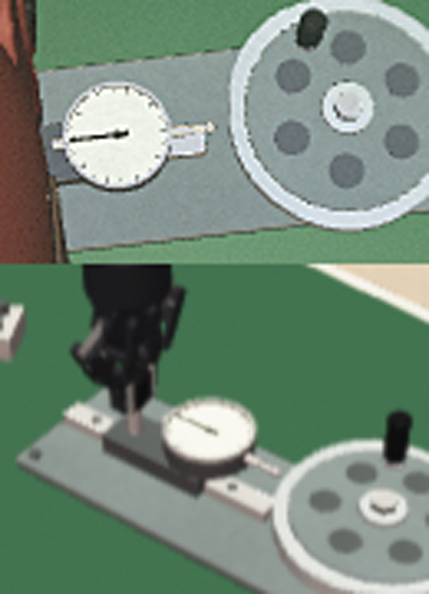

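The knob is gripped and the dial is clear in both views, with the needle at zero. Next I write a needle reader and move the carriage in.

```bash
cat > needle.py <<'E'
from h import *
A=0.1; ZERO={'top':0.,'side':0.}
EX=np.array([np.cos(A),np.sin(A),0]);EY=np.array([-np.sin(A),np.cos(A),0])
def read(n):
    im=imaging.grab_frame(n);g=im.min(2).astype(np.float32)
    # dial lies on the rail line: search white disc round the line
    base=np.array([557.3,47.4,83.])
    best=None
    p=proj(n,base-EY*10)[0]
    x0,y0=int(p[0]-30),int(p[1]-26);sub=g[y0:y0+52,x0:x0+60]
    m,lab,st,ce=cv2.connectedComponentsWithStats((sub>185).astype(np.uint8))
    i=min([j for j in range(1,m) if st[j,4]>120],key=lambda j:np.hypot(*(ce[j]+[x0,y0]-p)),default=None)
    if i is None:return None
    o=cv2.morphologyEx((lab==i).astype(np.uint8),cv2.MORPH_OPEN,np.ones((5,5)),borderType=cv2.BORDER_CONSTANT,borderValue=0)if 0 else (lab==i).astype(np.uint8)
    ct=max(cv2.findContours(o,0,1)[0],key=len)
    c0=atz(n,np.array(cv2.fitEllipse(cv2.convexHull(ct))[0])+[x0,y0],83)
    th=np.radians(np.arange(0,360,1.));rr=np.arange(9,26,1.)
    def prof(c):
        d=-np.sin(th)[:,None]*0
        # clockwise from +EY seen from above: EY -> EX -> -EY
        X=c+rr[None,:,None]*(np.cos(th)[:,None,None]*EY+np.sin(th)[:,None,None]*EX)
        q=proj(n,X.reshape(-1,3)).astype(np.float32).reshape(len(th),len(rr),2)
        return 255-cv2.remap(g,q[...,0].copy(),q[...,1].copy(),cv2.INTER_CUBIC).mean(1)
    s=prof(c0);s=cv2.GaussianBlur(np.r_[s,s,s][None],(0,0),4)[0][360:720]
    k=int(np.argmax(s));w=(np.arange(k-14,k+15));v=s[w%360]-s[w%360].min();a=(w*v).sum()/v.sum()
    a=(a-ZERO[n])%360
    return a/36,s.max()-np.median(s),c0[:2].round(1)
if __name__=='__main__':
    o=sensors.get_obs();print(round(o['time_s'],2),o['position'].round(1) if hasattr(o['position'],'round') else o['position'],np.round(o['ft_force'],1))
    for n in('top','side'):print(n,'mm',read(n))
E
python3 needle.py
```

```text
5.88 [549.6 134.5 244.7] [ 5.8  0.5 -3.5]
top mm (np.float64(0.12595627971329346), np.float32(149.26968), array([558.5,  37.5]))
side mm (np.float64(0.0884607175702666), np.float32(60.9607), array([555.3,  47.4]))
```

Request:
drive_tool(
  steps=[
    [[0.5,-5,0,0],[1,-10,0,0],[1,-10,0,0]],
  ],
)

```text
time_s: 6.35
position: [550.6, 124.6, 244.7]
eef_rot: [0.001, 0.668, 0.745, 0.001]
ft_force: [7.2, 3.4, -4.5]
finger_gap: 22.7
```

```bash
python3 needle.py
```

```text
6.35 [550.6 124.6 244.7] [ 7.2  3.4 -4.5]
top mm (np.float64(9.951374932739903), np.float32(148.45352), array([561.1,  29.4]))
side mm (np.float64(0.0524523896563504), np.float32(62.90066), array([556.5,  38.3]))
```

```bash
python3 - <<'E'
s=open('needle.py').read()
i=s.index('    o=cv2.morph');j=s.index('    ct=max')
s=s[:i]+"""    o=cv2.morphologyEx(cv2.copyMakeBorder((lab==i).astype(np.uint8),9,9,9,9,cv2.BORDER_CONSTANT),cv2.MORPH_CLOSE,np.ones((7,7)))
    o=cv2.morphologyEx(o,cv2.MORPH_OPEN,cv2.getStructuringElement(cv2.MORPH_ELLIPSE,(13,13)if n=='top' else (11,9)))[9:-9,9:-9]
"""+s[j:]
open('needle.py','w').write(s)
E
python3 needle.py
```

```text
6.45 [550.6 124.7 244.7] [ 5.3  2.1 -4.5]
top mm (np.float64(9.966504747255737), np.float32(135.5609), array([560. ,  38.2]))
side mm (np.float64(0.13692230542680417), np.float32(62.954056), array([555.8,  37.2]))
```

Request:
drive_tool(
  steps=[
    [[0.5,-5,0,0],[0.8,-8,0,0],[0.8,-8,0,0]],
  ],
)

```text
time_s: 6.92
position: [551.4, 117.0, 244.7]
eef_rot: [0.0, 0.667, 0.745, 0.002]
ft_force: [6.6, 5.1, -4.6]
finger_gap: 22.5
```

```bash
python3 needle.py
```

```text
6.92 [551.4 117.  244.7] [ 6.6  5.1 -4.6]
top mm (np.float64(6.290778442444822), np.float32(142.91254), array([561.,  31.]))
side mm (np.float64(6.13044907782247), np.float32(72.429), array([556.7,  30.5]))
```

Request:
drive_tool(
  steps=[
    [[-0.1,1.2,0,0],[-0.1,1.2,0,0]],
  ],
)

```text
time_s: 7.28
position: [551.4, 117.6, 244.7]
eef_rot: [0.001, 0.668, 0.744, 0.001]
ft_force: [6.6, 0.6, -4.7]
finger_gap: 22.6
```

```bash
python3 needle.py;python3 - <<'E'
from h import *
a=imaging.grab_frame('top')[145:215,280:400];b=imaging.grab_frame('side')[140:230,270:390]
c=np.vstack([a,b]);cv2.imwrite('pics/k3.png',cv2.resize(c,None,fx=3.6,fy=3.6,interpolation=cv2.INTER_CUBIC)[:,:,::-1])
E
```

```text
7.28 [551.4 117.6 244.7] [ 6.6  0.6 -4.7]
top mm (np.float64(6.179410103447903), np.float32(150.3255), array([560.8,  31.1]))
side mm (np.float64(6.022519455726544), np.float32(71.58724), array([556.7,  30.5]))
```

View pics/k3.png

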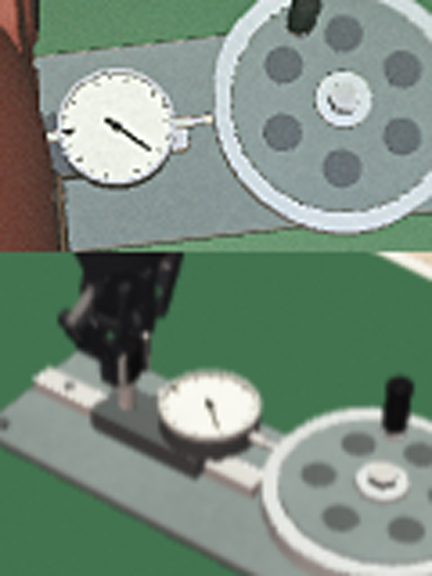

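The needle points right and down in the top view, about 216° or 6.1 mm, so the reader agrees with the picture. I back off about 1 mm to half a turn.

Request:
drive_tool(
  steps=[
    [[-0.2,1.7,0,0],[-0.2,1.7,0,0],[-0.2,1.7,0,0]],
  ],
)

```text
time_s: 7.85
position: [551.3, 119.1, 244.7]
eef_rot: [0.001, 0.668, 0.744, 0.001]
ft_force: [6.5, -0.5, -3.9]
finger_gap: 23.3
```

```bash
python3 needle.py
```

```text
7.85 [551.3 119.1 244.7] [ 6.5 -0.5 -3.9]
top mm (np.float64(4.704870122333247), np.float32(142.37589), array([560.9,  32.1]))
side mm (np.float64(4.585690357424723), np.float32(61.06383), array([556.9,  32.2]))
```

4.65 mm is about half a turn. Release, rise and go over the crank.

Request:
drive_tool(
  steps=[
    [[0,0,0,0],[0,0,0,0],[0,0,40,0],[0,0,80,0]],
  ],
  claw=0.1,
)

```text
time_s: 8.45
position: [549.6, 119.3, 325.1]
eef_rot: [-0.001, 0.668, 0.745, -0.001]
ft_force: [1.6, 0.2, 0.1]
finger_gap: 46.8
```

Request:
drive_tool(
  steps=[
    [[80,-218,0,0],[80,-218,0,0],[80,-218,0,0],[80,-218,0,0],[80,-218,0,0]],
  ],
)

```text
time_s: 9.07
position: [630.5, -101.7, 324.0]
eef_rot: [0.0, 0.669, 0.743, -0.0]
ft_force: [0.4, 1.2, -0.1]
finger_gap: 47.0
```

```bash
python3 needle.py;python3 - <<'E'
from h import *
a=imaging.grab_frame('top')[110:220,280:440];b=imaging.grab_frame('side')[90:240,270:430]
c=np.vstack([a,b]);cv2.imwrite('pics/k4.png',cv2.resize(c,None,fx=2.3,fy=2.3,interpolation=cv2.INTER_CUBIC)[:,:,::-1])
E
```

```text
9.07 [ 630.5 -101.7  324. ] [ 0.4  1.2 -0.1]
top mm (np.float64(5.76031260213324), np.float32(145.82216), array([565.7,  47.5]))
side mm (np.float64(4.586069497005231), np.float32(61.34118), array([556.9,  32.2]))
```

View pics/k4.png

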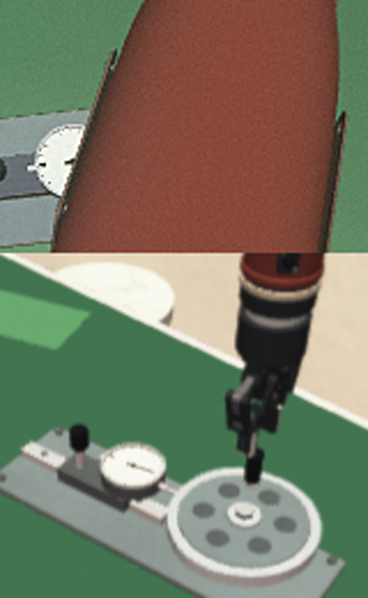

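The side view has the dial clear, while the arm covers part of it in the top view, so I use the side camera. The fingers straddle the handle; descend and grip.

Request:
drive_tool(
  steps=[
    [[1,2.5,-30,0],[1,2.5,-54,0],[1,2.5,-54,0]],
  ],
  squeeze=30,
)

```text
time_s: 9.65
position: [630.0, -94.6, 269.0]
eef_rot: [-0.002, 0.667, 0.745, -0.001]
ft_force: [0.4, -0.0, 0.7]
finger_gap: 47.4
```

Request:
drive_tool(
  steps=[
    [[0,0,0,0],[0,0,0,0],[0,0,0,0],[0,0,0,0]],
  ],
  claw=-1,
)

```text
time_s: 10.15
position: [632.7, -95.7, 272.3]
eef_rot: [0.002, 0.667, 0.745, 0.002]
ft_force: [7.4, 3.5, -1.4]
finger_gap: 19.0
```

```bash
cat > st.py <<'E'
from needle import *
C=np.array([576.,-128.3]);o=sensors.get_obs();p=np.array(o['position'])
d=p[:2]-C;w=np.degrees(np.arctan2(d[1],d[0])-A);r=read('side')
print('t %.2f pos %s r %.1f w %.1f F %s gap %.1f needle %.2f (%.0f) c %s'%(o['time_s'],p.round(1),np.hypot(*d),w,np.round(o['ft_force'],1),o['finger_gap'],r[0],r[1],r[2]))
E
python3 st.py
```

```text
t 10.15 pos [632.7 -95.7 272.3] r 65.4 w 24.2 F [ 7.4  3.5 -1.4] gap 19.0 needle 4.58 (61) c [556.9  32.2]
```

Run:
```python
import numpy as np
f=np.radians(28)
for k in range(0,26):
    a=f+np.radians(15*k);print(15*k,[[round(62*(np.cos(a+np.radians(d))-np.cos(a)),1),round(62*(np.sin(a+np.radians(d))-np.sin(a)),1),0,0] for d in (5,10,15,15)])
```

```text
0 [[np.float64(-2.7), np.float64(4.7), 0, 0], [np.float64(-5.9), np.float64(9.1), 0, 0], [np.float64(-9.4), np.float64(13.2), 0, 0], [np.float64(-9.4), np.float64(13.2), 0, 0]]
15 [[np.float64(-3.9), np.float64(3.8), 0, 0], [np.float64(-8.0), np.float64(7.2), 0, 0], [np.float64(-12.5), np.float64(10.3), 0, 0], [np.float64(-12.5), np.float64(10.3), 0, 0]]
30 [[np.float64(-4.7), np.float64(2.7), 0, 0], [np.float64(-9.6), np.float64(4.9), 0, 0], [np.float64(-14.7), np.float64(6.7), 0, 0], [np.float64(-14.7), np.float64(6.7), 0, 0]]
45 [[np.float64(-5.2), np.float64(1.4), 0, 0], [np.float64(-10.6), np.float64(2.2), 0, 0], [np.float64(-16.0), np.float64(2.7), 0, 0], [np.float64(-16.0), np.float64(2.7), 0, 0]]
60 [[np.float64(-5.4), np.float64(-0.0), 0, 0], [np.float64(-10.8), np.float64(-0.6), 0, 0], [np.float64(-16.1), np.float64(-1.6), 0, 0], [np.float64(-16.1), np.float64(-1.6), 0, 0]]
75 [[np.float64(-5.2), np.float64(-1.4), 0, 0], [np.float64(-10.3), np.float64(-3.3), 0, 0], [np.float64(-15.2), np.float64(-5.7), 0, 0], [np.float64(-15.2), np.float64(-5.7), 0, 0]]
90 [[np.float64(-4.7
[... 2867 characters left out ...]
.0), np.float64(5.4), 0, 0], [np.float64(-0.6), np.float64(10.8), 0, 0], [np.float64(-1.6), np.float64(16.1), 0, 0], [np.float64(-1.6), np.float64(16.1), 0, 0]]
345 [[np.float64(-1.4), np.float64(5.2), 0, 0], [np.float64(-3.3), np.float64(10.3), 0, 0], [np.float64(-5.7), np.float64(15.2), 0, 0], [np.float64(-5.7), np.float64(15.2), 0, 0]]
360 [[np.float64(-2.7), np.float64(4.7), 0, 0], [np.float64(-5.9), np.float64(9.1), 0, 0], [np.float64(-9.4), np.float64(13.2), 0, 0], [np.float64(-9.4), np.float64(13.2), 0, 0]]
375 [[np.float64(-3.9), np.float64(3.8), 0, 0], [np.float64(-8.0), np.float64(7.2), 0, 0], [np.float64(-12.5), np.float64(10.3), 0, 0], [np.float64(-12.5), np.float64(10.3), 0, 0]]
```

Request:
drive_tool(
  steps=[
    [[-2.7,4.7,0,0],[-5.9,9.1,0,0],[-9.4,13.2,0,0]],
  ],
)

```text
time_s: 10.58
position: [623.2, -82.8, 272.2]
eef_rot: [0.002, 0.667, 0.745, 0.002]
ft_force: [6.8, 0.7, -2.0]
finger_gap: 19.2
```

```bash
python3 st.py
```

```text
t 10.57 pos [623.2 -82.8 272.2] r 65.6 w 38.2 F [ 6.8  0.7 -2. ] gap 19.2 needle 5.18 (63) c [556.9  32.2]
```

Request:
drive_tool(
  steps=[
    [[-3.9,3.8,0,0],[-8,7.2,0,0],[-12.5,10.3,0,0]],
  ],
)

```text
time_s: 11.0
position: [610.5, -72.5, 272.2]
eef_rot: [0.002, 0.667, 0.745, 0.002]
ft_force: [5.0, 1.0, -0.6]
finger_gap: 19.0
```

```bash
python3 st.py
```

```text
t 11.00 pos [610.5 -72.5 272.2] r 65.6 w 52.6 F [ 5.   1.  -0.6] gap 19.0 needle 7.04 (76) c [556.9  32.2]
```

Request:
drive_tool(
  steps=[
    [[-4.7,2.7,0,0],[-9.6,4.9,0,0],[-9.6,4.9,0,0]],
  ],
)

```text
time_s: 11.42
position: [599.9, -67.4, 272.1]
eef_rot: [0.001, 0.667, 0.745, 0.001]
ft_force: [0.4, 3.8, 8.4]
finger_gap: 19.4
```

```bash
python3 st.py
```

```text
t 11.43 pos [599.9 -67.4 272.1] r 65.4 w 62.8 F [0.4 3.8 8.4] gap 19.4 needle 7.65 (69) c [556.9  32.2]
```

Request:
drive_tool(
  steps=[
    [[-5.1,1.8,0,0],[-5.1,1.8,0,0]],
  ],
)

```text
time_s: 11.72
position: [594.8, -65.8, 272.1]
eef_rot: [0.001, 0.668, 0.745, 0.001]
ft_force: [-0.6, 2.5, 8.7]
finger_gap: 19.0
```

```bash
python3 st.py
```

```text
t 11.72 pos [594.8 -65.8 272.1] r 65.3 w 67.5 F [-0.6  2.5  8.7] gap 19.0 needle 7.67 (67) c [556.9  32.2]
```

Request:
drive_tool(
  steps=[
    [[-5.2,1.4,0,0],[-10.6,2.2,0,0],[-16,2.7,0,0]],
  ],
)

```text
time_s: 12.15
position: [579.4, -63.5, 272.2]
eef_rot: [0.002, 0.668, 0.745, 0.001]
ft_force: [3.8, -0.6, 5.7]
finger_gap: 19.0
```

```bash
python3 st.py
```

```text
t 12.15 pos [579.4 -63.5 272.2] r 64.8 w 81.2 F [ 3.8 -0.6  5.7] gap 19.0 needle 7.02 (77) c [556.9  32.2]
```

Request:
drive_tool(
  steps=[
    [[-5.4,0,0,0],[-10.8,-0.6,0,0],[-16.1,-1.6,0,0]],
  ],
)

```text
time_s: 12.58
position: [563.4, -65.4, 272.1]
eef_rot: [0.002, 0.668, 0.744, 0.001]
ft_force: [4.0, -2.0, 6.1]
finger_gap: 19.0
```

```bash
python3 st.py
```

```text
t 12.57 pos [563.4 -65.4 272.1] r 64.2 w 95.6 F [ 4.  -2.   6.1] gap 19.0 needle 5.15 (63) c [556.5  32.6]
```

Request:
drive_tool(
  steps=[
    [[-5.2,-1.4,0,0],[-10.3,-3.3,0,0],[-15.2,-5.7,0,0]],
  ],
)

```text
time_s: 13.0
position: [548.4, -71.3, 272.1]
eef_rot: [0.002, 0.668, 0.744, 0.001]
ft_force: [4.8, -2.2, 5.5]
finger_gap: 18.9
```

```bash
python3 st.py
```

```text
t 13.00 pos [548.4 -71.3 272.1] r 63.3 w 110.1 F [ 4.8 -2.2  5.5] gap 18.9 needle 4.51 (59) c [555.8  33.1]
```

Request:
drive_tool(
  steps=[
    [[-4.7,-2.7,0,0],[-9.1,-5.9,0,0],[-13.2,-9.4,0,0]],
  ],
)

```text
time_s: 13.42
position: [535.5, -80.8, 272.1]
eef_rot: [0.003, 0.668, 0.744, 0.001]
ft_force: [7.3, -2.8, 3.3]
finger_gap: 19.3
```

```bash
python3 st.py
```

```text
t 13.43 pos [535.5 -80.8 272.1] r 62.4 w 124.7 F [ 7.3 -2.8  3.3] gap 19.3 needle 4.57 (59) c [556.2  34. ]
```

Request:
drive_tool(
  steps=[
    [[-3.8,-3.9,0,0],[-7.2,-8,0,0],[-10.3,-12.5,0,0]],
  ],
)

```text
time_s: 13.85
position: [525.5, -93.3, 272.2]
eef_rot: [0.003, 0.668, 0.744, 0.001]
ft_force: [8.9, -1.5, 1.8]
finger_gap: 19.6
```

```bash
python3 st.py
```

```text
t 13.85 pos [525.5 -93.3 272.2] r 61.5 w 139.5 F [ 8.9 -1.5  1.8] gap 19.6 needle 4.59 (61) c [556.9  32.2]
```

Request:
drive_tool(
  steps=[
    [[-2.7,-4.7,0,0],[-4.9,-9.6,0,0],[-6.7,-14.7,0,0]],
  ],
)

```text
time_s: 14.28
position: [519.0, -107.8, 272.2]
eef_rot: [0.003, 0.668, 0.745, 0.002]
ft_force: [11.0, 0.4, 2.4]
finger_gap: 19.0
```

```bash
python3 st.py
```

```text
t 14.28 pos [ 519.  -107.8  272.2] r 60.6 w 154.5 F [11.   0.4  2.4] gap 19.0 needle 4.57 (61) c [556.8  32. ]
```

Request:
drive_tool(
  steps=[
    [[-1.4,-5.2,0,0],[-2.2,-10.6,0,0],[-2.7,-16,0,0]],
  ],
)

```text
time_s: 14.7
position: [516.3, -123.6, 272.2]
eef_rot: [0.003, 0.667, 0.745, 0.002]
ft_force: [10.9, 3.0, 1.7]
finger_gap: 19.1
```

```bash
python3 st.py
```

```text
t 14.70 pos [ 516.3 -123.6  272.2] r 59.8 w 169.7 F [10.9  3.   1.7] gap 19.1 needle 4.58 (61) c [556.9  32.2]
```

Request:
drive_tool(
  steps=[
    [[0,-5.4,0,0],[0.6,-10.8,0,0],[1.6,-16.1,0,0]],
  ],
)

```text
time_s: 15.12
position: [517.8, -139.3, 272.2]
eef_rot: [0.002, 0.667, 0.745, 0.002]
ft_force: [9.9, 5.2, 4.2]
finger_gap: 19.2
```

```bash
python3 st.py
```

```text
t 15.12 pos [ 517.8 -139.3  272.2] r 59.2 w -175.0 F [9.9 5.2 4.2] gap 19.2 needle 4.59 (61) c [556.9  32.2]
```

Request:
drive_tool(
  steps=[
    [[1.4,-5.2,0,0],[3.3,-10.3,0,0],[5.7,-15.2,0,0]],
  ],
)

```text
time_s: 15.55
position: [523.2, -154.2, 272.1]
eef_rot: [0.002, 0.667, 0.745, 0.002]
ft_force: [7.1, 7.2, 6.3]
finger_gap: 18.9
```

```bash
python3 st.py
```

```text
t 15.55 pos [ 523.2 -154.2  272.1] r 58.8 w -159.6 F [7.1 7.2 6.3] gap 18.9 needle 4.57 (60) c [556.8  32. ]
```

Request:
drive_tool(
  steps=[
    [[2.7,-4.7,0,0],[5.9,-9.1,0,0],[9.4,-13.2,0,0]],
  ],
)

```text
time_s: 15.98
position: [532.2, -167.1, 272.1]
eef_rot: [0.001, 0.667, 0.745, 0.002]
ft_force: [5.1, 7.6, 9.8]
finger_gap: 19.2
```

```bash
python3 st.py
```

```text
t 15.97 pos [ 532.2 -167.1  272.1] r 58.5 w -144.2 F [5.1 7.6 9.8] gap 19.2 needle 4.58 (60) c [556.9  32.2]
```

Request:
drive_tool(
  steps=[
    [[3.9,-3.8,0,0],[8,-7.2,0,0],[12.5,-10.3,0,0]],
  ],
)

```text
time_s: 16.4
position: [544.1, -177.4, 272.1]
eef_rot: [0.0, 0.667, 0.745, 0.001]
ft_force: [1.5, 7.4, 12.2]
finger_gap: 19.1
```

```bash
python3 st.py
```

```text
t 16.40 pos [ 544.1 -177.4  272.1] r 58.5 w -128.8 F [ 1.5  7.4 12.2] gap 19.1 needle 4.58 (59) c [556.9  32.2]
```

Request:
drive_tool(
  steps=[
    [[4.7,-2.7,0,0],[9.6,-4.9,0,0],[14.7,-6.7,0,0]],
  ],
)

```text
time_s: 16.82
position: [558.4, -184.3, 272.1]
eef_rot: [0.0, 0.667, 0.745, 0.001]
ft_force: [-1.9, 4.6, 12.5]
finger_gap: 19.2
```

```bash
python3 st.py
```

```text
t 16.82 pos [ 558.4 -184.3  272.1] r 58.7 w -113.2 F [-1.9  4.6 12.5] gap 19.2 needle 4.59 (59) c [556.9  32.2]
```

Request:
drive_tool(
  steps=[
    [[5.2,-1.4,0,0],[10.6,-2.2,0,0],[16,-2.7,0,0]],
  ],
)

```text
time_s: 17.25
position: [574.2, -187.5, 272.1]
eef_rot: [0.001, 0.668, 0.745, -0.0]
ft_force: [-3.4, 2.0, 12.8]
finger_gap: 19.9
```

```bash
python3 st.py
```

```text
t 17.25 pos [ 574.2 -187.5  272.1] r 59.2 w -97.4 F [-3.4  2.  12.8] gap 19.9 needle 4.58 (60) c [556.9  32.2]
```

Request:
drive_tool(
  steps=[
    [[5.4,0,0,0],[10.8,0.6,0,0],[16.1,1.6,0,0]],
  ],
)

```text
time_s: 17.68
position: [590.3, -186.4, 272.1]
eef_rot: [0.001, 0.668, 0.744, -0.001]
ft_force: [-3.1, -2.0, 11.4]
finger_gap: 19.1
```

```bash
python3 st.py
```

```text
t 17.68 pos [ 590.3 -186.4  272.1] r 59.9 w -81.9 F [-3.1 -2.  11.4] gap 19.1 needle 5.18 (63) c [556.9  32.2]
```

Request:
drive_tool(
  steps=[
    [[5.2,1.4,0,0],[10.3,3.3,0,0],[15.2,5.7,0,0]],
  ],
)

```text
time_s: 18.1
position: [605.8, -181.2, 272.2]
eef_rot: [0.002, 0.668, 0.744, -0.001]
ft_force: [-1.4, -5.5, 8.8]
finger_gap: 19.2
```

```bash
python3 st.py
```

```text
t 18.10 pos [ 605.8 -181.2  272.2] r 60.7 w -66.4 F [-1.4 -5.5  8.8] gap 19.2 needle 6.22 (79) c [556.9  32.2]
```

Request:
drive_tool(
  steps=[
    [[4.7,2.7,0,0],[9.1,5.9,0,0],[13.2,9.4,0,0]],
  ],
)

```text
time_s: 18.52
position: [619.4, -172.1, 272.2]
eef_rot: [0.002, 0.668, 0.744, -0.001]
ft_force: [0.7, -7.2, 5.2]
finger_gap: 19.3
```

```bash
python3 st.py
```

```text
t 18.52 pos [ 619.4 -172.1  272.2] r 61.7 w -51.0 F [ 0.7 -7.2  5.2] gap 19.3 needle 6.31 (80) c [556.9  32.2]
```

Request:
drive_tool(
  steps=[
    [[3.8,3.9,0,0],[7.2,8,0,0],[10.3,12.5,0,0]],
  ],
)

```text
time_s: 18.95
position: [630.2, -159.7, 272.2]
eef_rot: [0.003, 0.668, 0.744, -0.0]
ft_force: [4.8, -7.1, 3.7]
finger_gap: 18.9
```

```bash
python3 st.py
```

```text
t 18.95 pos [ 630.2 -159.7  272.2] r 62.6 w -35.8 F [ 4.8 -7.1  3.7] gap 18.9 needle 5.37 (66) c [556.9  32.2]
```

Request:
drive_tool(
  steps=[
    [[2.7,4.7,0,0],[4.9,9.6,0,0],[6.7,14.7,0,0]],
  ],
)

```text
time_s: 19.38
position: [637.3, -144.9, 272.2]
eef_rot: [0.003, 0.668, 0.744, 0.0]
ft_force: [7.2, -6.1, 0.2]
finger_gap: 19.3
```

```bash
python3 st.py
```

```text
t 19.38 pos [ 637.3 -144.9  272.2] r 63.5 w -20.8 F [ 7.2 -6.1  0.2] gap 19.3 needle 4.58 (60) c [556.9  32.2]
```

Request:
drive_tool(
  steps=[
    [[1.4,5.2,0,0],[2.2,10.6,0,0],[2.7,16,0,0]],
  ],
)

```text
time_s: 19.8
position: [640.3, -128.5, 272.2]
eef_rot: [0.003, 0.668, 0.744, 0.001]
ft_force: [9.0, -3.6, 0.8]
finger_gap: 19.7
```

```bash
python3 st.py
```

```text
t 19.80 pos [ 640.3 -128.5  272.2] r 64.3 w -5.9 F [ 9.  -3.6  0.8] gap 19.7 needle 4.58 (60) c [556.9  32.2]
```

Request:
drive_tool(
  steps=[
    [[0,5.4,0,0],[-0.6,10.8,0,0],[-1.6,16.1,0,0]],
  ],
)

```text
time_s: 20.23
position: [638.8, -111.9, 272.2]
eef_rot: [0.003, 0.668, 0.744, 0.002]
ft_force: [10.9, -1.8, 1.1]
finger_gap: 19.2
```

```bash
python3 st.py
```

```text
t 20.23 pos [ 638.8 -111.9  272.2] r 64.9 w 8.9 F [10.9 -1.8  1.1] gap 19.2 needle 4.59 (61) c [556.9  32.2]
```

Request:
drive_tool(
  steps=[
    [[-1.4,5.2,0,0],[-3.3,10.3,0,0],[-5.7,15.2,0,0]],
  ],
)

```text
time_s: 20.65
position: [633.0, -96.3, 272.2]
eef_rot: [0.003, 0.668, 0.745, 0.002]
ft_force: [8.6, 1.1, 1.9]
finger_gap: 19.3
```

```bash
python3 st.py
```

```text
t 20.65 pos [633.  -96.3 272.2] r 65.4 w 23.6 F [8.6 1.1 1.9] gap 19.3 needle 4.59 (61) c [556.9  32.2]
```

Request:
drive_tool(
  steps=[
    [[-2.7,4.7,0,0],[-5.9,9.1,0,0],[-9.4,13.2,0,0]],
  ],
)

```text
time_s: 21.08
position: [623.3, -82.8, 272.2]
eef_rot: [0.002, 0.667, 0.745, 0.002]
ft_force: [7.2, 2.2, 3.4]
finger_gap: 19.2
```

```bash
python3 st.py
```

```text
t 21.07 pos [623.3 -82.8 272.2] r 65.6 w 38.2 F [7.2 2.2 3.4] gap 19.2 needle 5.18 (66) c [556.9  32.2]
```

Request:
drive_tool(
  steps=[
    [[-3.9,3.8,0,0],[-8,7.2,0,0],[-12.5,10.3,0,0]],
  ],
)

```text
time_s: 21.5
position: [610.5, -72.6, 272.2]
eef_rot: [0.002, 0.667, 0.745, 0.002]
ft_force: [5.1, 1.5, 5.0]
finger_gap: 19.5
```

```bash
python3 st.py
```

```text
t 21.50 pos [610.5 -72.6 272.2] r 65.6 w 52.5 F [5.1 1.5 5. ] gap 19.5 needle 7.04 (76) c [556.9  32.2]
```

The profile repeats. Peak readings are symmetric (5.18/5.15 and 7.04/7.02) about 45° past the start, so I go there and hold.

Request:
drive_tool(
  steps=[
    [[-4.7,2.7,0,0],[-9.6,4.9,0,0],[-14.7,6.7,0,0],[-14.7,6.7,0,0]],
  ],
)

```text
time_s: 22.05
position: [594.7, -65.8, 272.1]
eef_rot: [0.001, 0.667, 0.745, 0.001]
ft_force: [-0.9, 2.0, 9.6]
finger_gap: 19.2
```

```bash
python3 st.py
```

```text
t 22.05 pos [594.7 -65.8 272.1] r 65.3 w 67.6 F [-0.9  2.   9.6] gap 19.2 needle 7.66 (67) c [556.9  32.2]
```

Request:
drive_tool(
  steps=[
    [[0,0,0,0],[0,0,0,0],[0,0,30,0],[0,0,80,0],[0,0,80,0]],
  ],
  claw=0.1,
)

```text
time_s: 22.72
position: [595.5, -66.3, 354.0]
eef_rot: [0.003, 0.668, 0.744, 0.001]
ft_force: [0.8, -0.1, -0.2]
finger_gap: 46.8
```

Request:
drive_tool(
  steps=[
    [[-120,-60,60,0],[-240,-120,120,0],[-240,-120,120,0],[-240,-120,120,0],[-240,-120,120,0]],
  ],
)

```text
time_s: 23.35
position: [352.4, -186.4, 470.7]
eef_rot: [-0.0, 0.668, 0.744, -0.0]
ft_force: [0.1, -1.4, -0.1]
finger_gap: 46.8
```

```bash
python3 st.py; python3 needle.py;python3 - <<'E'
from h import *
save('top','end.png')
a=imaging.grab_frame('top')[125:215,280:430];cv2.imwrite('pics/endz.png',cv2.resize(a,None,fx=5,fy=5,interpolation=cv2.INTER_CUBIC)[:,:,::-1])
E
```

```text
23.4 [ 350.3 -187.4  472.5] [ 1.3 -0.4  1.7]
top mm (np.float64(7.785607680755651), np.float32(110.17074), array([560.9,  32. ]))
side mm NoneTraceback (most recent call last):
  File "st.py", line 4, in <module>
    print('t %.2f pos %s r %.1f w %.1f F %s gap %.1f needle %.2f (%.0f) c %s'%(o['time_s'],p.round(1),np.hypot(*d),w,np.round(o['ft_force'],1),o['finger_gap'],r[0],r[1],r[2]))
                                                                                                                                                               ~^^^
TypeError: 'NoneType' object is not subscriptable
```

View pics/end.png

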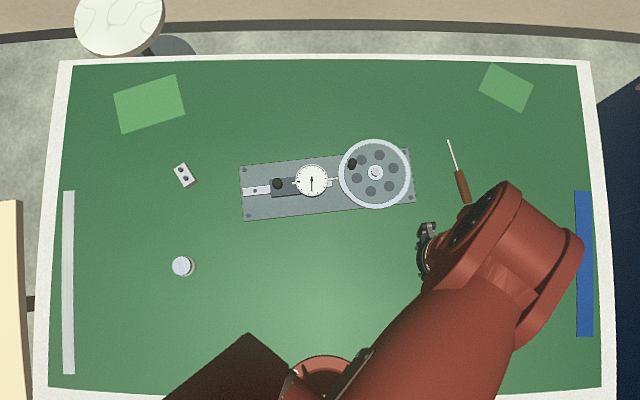

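View pics/endz.png

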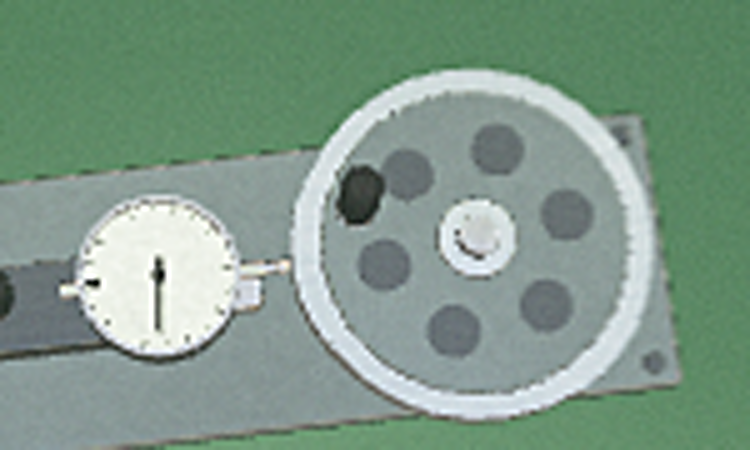

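Needle in the top crop: straight down, about 276° or 7.67 mm, unchanged by the release. The plunger is on the rim, the screwdriver, jar and block have not moved, and the hand is well clear. I hand the job in.

```bash
python3 -c "
from workcell import manip,sensors
o=sensors.get_obs();print(o['time_s'],o['ft_force'],o['qd']);print(manip.close_job())"
```

```text
23.6 [ 0.75742491  0.65292768 -0.07999529] [ 0.01940895  0.01649526  0.00362163  0.00174147 -0.00192496 -0.00083347]
the job is handed in; nothing more can be done
None
```

The highest spot of the rim is under the plunger. I let go of the crank, moved the arm clear and handed the job in at 23.6 s.

- **Setting the gauge:** I slid it in by the knob. It first went to about 6.1 mm, so I backed it off until the needle stood at about 4.6 mm, roughly half a turn.
- **Cranking:** I turned the wheel anticlockwise through about 405°, stopping about every 15° or less to read the needle.
- **What the rim showed:** Most of it read 4.58 mm. The largest bump read 7.67 mm, about 3.1 mm out. The smaller one reached about 6.3 mm, about 1.8 mm out. The needle never read more than 7.7 mm of its 10 mm stroke.
- **Finding the peak:** The readings on either side of the big bump matched (5.18/5.15 mm and 7.04/7.02 mm), and the second pass gave the same values. I stopped the wheel midway between them.

**Last checks:**
- **Needle:** It read 7.66 mm in the side camera while I still held the crank. After release the top camera read 7.79 mm; that camera read about 0.11 mm higher than the side one in earlier comparisons, so the needle had not moved.
- **Side camera after release:** The side camera gave no reading then, so the final value comes from the top view alone.
- **Other things on the table:** The screwdriver, jar and clamp block had not moved. The thread cone was hidden under the arm in the last picture; I worked well away from it but did not see it again.

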